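# Seat the proud carrier and report the tray ready

### The job

One carrier in the brown tray stands proud of the others: with the fingertips, gently push it straight down on its round pad until it is fully home, level with the rest. Then press the broad mushroom-head button on the grey control box right down to report the tray ready, let it spring back and withdraw. Grasp and lift nothing, and leave the other carriers, the two small buttons and the loose things on the bench alone.

Things in the scene. Friction and masses are not known exactly. Their poses are not given: they have to be found in the camera images.
- carrier (a joint): height of the one unseated carrier above its home, in m: 0 = fully down, its black plate level with the tray's bars and with the other carriers; it starts 11 to 16 mm up. It slides straight up and down in its pocket with about 3 N of friction, stays where it is left, and meets a solid stop at 0
- carrier_pad (a point): the unseated carrier: top centre of its round aluminium pad (28 mm across, 4 mm high), which stands in the middle of a square black plate 58 x 58 mm and 18 mm thick. The point moves with the carrier; when home it is 26 mm above the bench. Its axes are those of the tray, z up
- tray: brown tray fixed to the bench, 170 (x) x 248 (y) x 22 mm high, with 2 x 3 square pockets at 78 mm pitch between 14 mm bars; origin at the centre of its underside, x and y along its sides. Five pockets hold identical carriers, one of them unseated; the sixth is empty
- mushroom (a joint): travel in m of the mushroom-head button: 0 released, 0.006 fully pressed; spring return, 1.5 N to start and 5 N fully down
- mushroom_top (a point): top centre of the mushroom-head button: broad domed black cap 46 mm across, flat for 24 mm in its middle, the largest and tallest of the three buttons; 79 mm above the bench when released; moves with the button
- round (a joint): travel in m of the small round black button (22 mm across), 0 released, 0.006 pressed; to be left alone
- round_top (a point): top centre of the small round button, 68 mm above the bench
- square (a joint): travel in m of the small square black button (22 x 22 mm), 0 released, 0.006 pressed; to be left alone
- square_top (a point): top centre of the small square button, 68 mm above the bench
- console: grey control box fixed to the bench, 240 (x) x 100 (y) x 50 mm high; its three black buttons stand in a row along its x axis, 70 mm apart, in any order; origin at the centre of its underside
- jar: loose clear jar with a white lid, 54 mm across, 75 mm high, standing left of the tray; origin at the centre of its underside
- bottle: loose white bottle, 52 mm across, 120 mm high, standing beyond the tray; origin at the centre of its underside
- driver: loose black-handled screwdriver 170 mm long lying on the bench beyond the control box; origin on the bench under it, x along it
- spare: loose spare carrier like those in the tray, 58 x 58 mm, 22 mm high with its pad, lying on the bench beyond the tray; origin at the centre of its underside
- seated0: a carrier already home in its pocket, to be left alone; origin at the centre of its underside, 4 mm above the bench; the top of its pad is 22 mm higher
- seated1: a carrier already home in its pocket, to be left alone; origin at the centre of its underside, 4 mm above the bench; the top of its pad is 22 mm higher
- seated2: a carrier already home in its pocket, to be left alone; origin at the centre of its underside, 4 mm above the bench; the top of its pad is 22 mm higher
- seated3: a carrier already home in its pocket, to be left alone; origin at the centre of its underside, 4 mm above the bench; the top of its pad is 22 mm higher
Not all that is in view belongs to the job. Of the things like the jar, leave any that is pink or purple; of the rest the smaller one is meant.

How it is judged:
By the outcome, as a careful person would: the job done as asked, in the order asked, and still so for the second after the job is handed in, with the robot touching nothing.
It also fails if it takes over 38 s, if anything falls off the work surface, if the arm or the gripper's body presses on something with over 40 N, if the wrist force passes 120 N, or if a joint passes its speed limit or range.

### The arm

A 6-joint arm with a two-finger parallel gripper is mounted at the origin on the work surface. World frame = base frame: x ahead of the robot, y to its left, z up, the work surface at z = 0. Lengths are in m, angles in rad, forces in N, time in s.
With the tool pointing down it reaches from about 0.4 to 0.825 m from the base axis. Payload 7 kg.
Tool frame: the origin (TCP) lies at the very end of the fingers, on their centre line; the grasp point (between the pads) lies r.grasp_offset behind it (r.grasp_offset is the distance from the TCP to the grasp point, in m); z points along the fingers, y is the line along which they close (so a half turn about z gives the same grasp; the last joint's range is limited). The gripper opens to 88 mm and grips with 3 to 60 N. Pads are 19 mm wide; open, the fingers measure 130 mm over their backs; the gripper's body (78 mm by 193 mm) begins 47 mm behind the grasp point.
Start: joints at [-1.021, 0.359, 0.012, 0, -1.224, -0.288], TCP at [0.175, -0.652, 0.227] pointing down, gripper open.
Joint ranges: [-3.07, 3.07], [-1.43, 2.12], [-1.02, 1.25], [-3.03, 1.67], [-3.05, -0], [-3.03, 3.03]. Speed limits (rad/s): [2.39, 2.39, 3.01, 3.14, 3.14, 3.14].

### API

Orientations are given as a unit quaternion [w, x, y, z].
In Python, from rig import sensors, get_image, job, cut_out, spot_point, r gives the robot as it stands.
- The arm moves only by the shell command python3 -m pendant 'ROWS' [FORCE]. ROWS is JSON, a list that holds one entry, the list of rows, each a list of 7 numbers: the gripper's target within -1 to 1 (fully open at 1, half-way at 0, shut at -1), then the shift along the tool's x, y, z as a fraction of full scale, then the turn, a rotation vector about the tool's x, y, z as a fraction of full scale. In form: [[[fingers, tx, ty, tz, wx, wy, wz], ...]]. A call has 1 to 12 rows; each row shifts and turns the commanded pose from where the row before left it, along the tool's axes as they then stand; what a row does not reach is not made up. Full scale, the value 1, is 0.1 m for a shift and 0.12 rad for a turn. A row lasts 1/10 s, in which the tool goes at most 50 mm and 8.59 degrees, less where a joint would pass 70% of its speed; a pose out of reach is approached as far as the arm can. A call with a number of a shift or a turn outside -1 to 1 is refused whole. A call with a gripper value outside its range is refused whole. The fingers move at their own pace and stop on an object; FORCE is the grip in N (left out, the last holds). Time passes only in rows, so rows that do not move let the fingers close. It gives the time, the measured TCP pose, the force, the opening and the grip force at its end, in the units of the state.
- sensors.get_obs(): the state, without advancing time (a new reading comes with each control period).
- get_image(name): name is "scene" or "top" or "wrist"; returns a dict with "pixels" (384x512x3 uint8, red, green, blue), "z_map" (384x512 float32, m along the optical axis (not along the pixel's ray), 0 where there is no reading), "K" (3x3 intrinsics, pixels), "k1" (the pictures are not rectified: a ray, as slopes to the right and down, at radius r is drawn at 1 + k1 r^2 times it, then the intrinsics apply), "R" (3x3) and "t" (3): a world point X has camera coordinates R X + t. Camera axes: x right, y down, z forward; pixel columns grow to the right and rows downward; lengths in m; the calibration is good to about 2 mm. A picture is of the moment at which its call begins.
- job.close_job(): hands the job in; it is judged then, once.
Trained networks look in a picture, given as the dict that the camera call returned (one of the last four; its "shot" number tells which), for a name from the list of things; names that differ only in an ending like _2 or _b are one class to them, and where a whole thing is asked for, a point or a joint stands for the part that bears it (a point fixed in the world has none). Each returns a list of dicts, best first, with "conf" (0 to 1); they miss things now and then, are a little off and sometimes report something else, mostly with a low value. They report only what shows in the picture. A call takes as long as a camera call. They do not tell look-alikes from the thing itself.
- cut_out(target, picture): "region" (384x512 bool, what is visible of it) and "bbox" ([left, top, right, bottom] in pixels, round what is visible of it).
- spot_point(target, picture): "at" ([column, row] in pixels: a listed point, or the origin of a listed thing).
The state is a dict: "time": time; "joints": joint angles; "joint_velocities": joint speeds; "joint_torque": joint torques, N m; "eef_pos": TCP position; "tool_rot": TCP orientation; "wrist_force": force on the tool from outside, world axes, zero at the start; "wrist_torque": the same for the moment, N m; "opening": opening from 0.0 (shut) to 1.0 (fully open); "finger_force": force on a finger pad.
Only numpy, scipy, OpenCV 4.12 (cv2) and the standard library are available. Lean on these libraries where they do the work, as an engineer would, in place of code of your own. Each camera call takes 0.05 s, during which the arm holds its last target. There are 200 camera calls.

## Working session

There is one attempt and no reset: what is moved stays moved. The work goes in short steps, Python scripts to look and compute and a shell command to move; the robot and the scene stay as the last step left them, time stands still between calls to the robot, and variables do not carry over. Pictures are saved under pics/ and viewed, at most 10 in all, crops included, and the job is handed in when it is done.

```bash
mkdir -p pics
cat > h.py <<'E'
import numpy as np, cv2
from rig import sensors, get_image, job, cut_out, spot_point, r
def ray(p,uv):
    K=p["K"];a=(uv[0]-K[0][2])/K[0][0];b=(uv[1]-K[1][2])/K[1][1]
    x,y=a,b
    for _ in range(20):
        s=1+p["k1"]*(x*x+y*y);x,y=a/s,b/s
    return np.array([x,y,1.])
def world(p,uv,z=None):
    "point at pixel: by depth, or on plane z"
    R=np.array(p["R"]);t=np.array(p["t"]);d=ray(p,uv)
    c=-R.T@t; w=R.T@d
    if z is not None: return c+w*(z-c[2])/w[2]
    D=p["z_map"][int(round(uv[1])),int(round(uv[0]))]
    return c+w*D
def save(p,n): cv2.imwrite(n,cv2.cvtColor(p["pixels"],cv2.COLOR_RGB2BGR))
E
python3 - <<'E'
from h import *
o=sensors.get_obs();print(o["time"],o["eef_pos"],o["tool_rot"],o["opening"])
for n in ("top","scene"):
    p=get_image(n);save(p,f"pics/{n}0.png")
    for k in ("carrier_pad","mushroom_top","round_top","square_top","tray","console","seated0","jar","bottle","spare","driver"):
        for s in spot_point(k,p)[:6]:
            print(n,k,round(s["conf"],2),np.round(s["at"],1),np.round(world(p,s["at"]),3))
E
```

```text
0.0 [ 0.17458276 -0.65154533  0.22563598] [-1.67635439e-04 -1.30488940e-01  9.91449436e-01  7.90186701e-04] 0.9987419796158077
top carrier_pad 0.74 [365.9 229.4] [ 0.496 -0.231  0.05 ]
top carrier_pad 0.64 [226.5 189.8] [0.603 0.133 0.038]
top mushroom_top 0.7 [384.6 257.3] [ 0.424 -0.268  0.079]
top round_top 0.52 [223.6 204.4] [0.566 0.141 0.022]
top square_top 0.64 [366.2 201.2] [ 0.568 -0.229  0.068]
top tray 0.97 [222.6 204.5] [0.566 0.144 0.023]
top tray 0.19 [142.4 228.2] [0.5   0.343 0.073]
top console 0.64 [219.8 139.3] [0.745 0.153 0.019]
top console 0.63 [365.8 230.1] [ 0.495 -0.231  0.05 ]
top seated0 0.94 [257.2 191.8] [0.599 0.052 0.027]
top seated0 0.91 [217.9 219. ] [0.527 0.156 0.025]
top seated0 0.91 [250.4 224.9] [0.511 0.07  0.023]
top seated0 0.78 [196.  186.7] [0.613 0.215 0.025]
top jar 0.91 [104.4 230.9] [0.493 0.44  0.073]
top jar 0.83 [138.9 194.1] [0.584 0.349 0.098]
top jar 0.74 [145.9 271.9] [0.393 0.325 0.1  ]
top jar 0.69 [142.1 229.2] [0.498 0.344 0.074]
top bottle 0.93 [275.3 136.8] [0.736 0.005 0.078]
top spare 0.64 [220.8 141.8] [0.738 0.15  0.02 ]

[... 517 characters left out ...]
 [241.8 213.4] [0.623 0.042 0.024]
scene seated0 0.69 [233.9 197.9] [0.542 0.057 0.024]
scene seated0 0.48 [258.1 193. ] [0.553 0.133 0.025]
scene seated0 0.46 [291.  201.2] [0.638 0.199 0.025]
scene jar 0.9 [289.8 157. ] [0.419 0.33  0.032]
scene jar 0.76 [335.1 165.6] [0.625 0.362 0.097]
scene jar 0.7 [326.8 187.9] [0.623 0.34  0.021]
scene jar 0.63 [309.6 171.7] [0.514 0.349 0.019]
scene jar 0.61 [291.  200.2] [0.633 0.203 0.024]
scene jar 0.29 [242.  211.4] [0.614 0.047 0.024]
scene bottle 0.59 [248.  255.2] [ 0.78  -0.019  0.013]
scene spare 0.94 [293.  230.1] [0.755 0.133 0.021]
scene spare 0.54 [129.2 224.5] [ 0.557 -0.267  0.049]
scene driver 0.88 [161.1 278.2] [ 0.767 -0.25   0.023]
```

Run:
```python
from h import *
i=cv2.imread("pics/top0.png")
cv2.imwrite("pics/crop0.png",cv2.resize(i[120:290,90:420],None,fx=2.4,fy=2.4,interpolation=cv2.INTER_CUBIC))
p=get_image("top")
# upper region of the proud carrier: points high in tray
H,W=p["z_map"].shape
P=np.array([[world(p,(u,v)) for u in range(160,420)] for v in range(150,290)])
def rep(name,m):
    q=P[m];vs,us=np.nonzero(m)
    hull=cv2.minAreaRect(q[:,:2].astype(np.float32)*1000)
    print(name,len(q),"mean",q.mean(0).round(4),"medz",np.median(q[:,2]).round(4),hull,"px",us.mean()+160,vs.mean()+150)
tr=(P[...,1]>0.0)
nb=(abs(P[...,0]-.603)<.06)&(abs(P[...,1]-.133)<.06)
rep("plate",nb&(P[...,2]>.030)); rep("pad",nb&(P[...,2]>.0365))
rep("tray",tr&(P[...,2]>.012)&(P[...,0]<.68)&(P[...,1]<.27))
c=(P[...,1]<-.13)&(P[...,0]<.66)
rep("console",c&(P[...,2]>.045)); 
for k,x,y in(("m",.424,-.268),("mid",.496,-.231),("far",.568,-.229)):
    m=c&(np.hypot(P[...,0]-x,P[...,1]-y)<.04)&(P[...,2]>.06);
    if m.any(): rep(k,m)
```

```text
plate 466 mean [0.605  0.133  0.0344] medz 0.034 ((605.271240234375, 133.205810546875), (57.67518615722656, 58.33860397338867), 82.75816345214844) px 226.54935622317595 189.24892703862662
pad 90 mean [0.6047 0.1326 0.0382] medz 0.0377 ((605.4808349609375, 133.6818084716797), (52.599327087402344, 56.67338562011719), 78.9345474243164) px 226.64444444444445 189.13333333333333
tray 5078 mean [0.5657 0.1293 0.0548] medz 0.0223 ((553.770751953125, 140.69712829589844), (249.7149658203125, 197.0032501220703), 82.03722381591797) px 229.79677038204017 203.75443087829854
console 3390 mean [ 0.495  -0.2481  0.0531] medz 0.0506 ((495.9154052734375, -250.75350952148438), (239.8391571044922, 103.0024185180664), 11.197461128234863) px 372.6752212389381 230.02713864306784
m 239 mean [ 0.4284 -0.2619  0.0773] medz 0.0776 ((428.2965393066406, -263.6796875), (43.271366119384766, 42.37107467651367), 25.74587631225586) px 381.9916317991632 255.6694560669456
mid 80 mean [ 0.4979 -0.2492  0.066 ] medz 0.0667 ((498.0574951171875, -249.14266967773438), (28.641441345214844, 26.10810089111328), 0.5456718802452087) px 374.6125 228.4375
far 96 mean [ 0.5648 -0.2358  0.0656] medz 0.0664 ((564.42822265625, -236.67190551757812), (26.524497985839844, 32.11211395263672), 11.468423843383789) px 368.39583333333337 202.67708333333334
```

View pics/crop0.png

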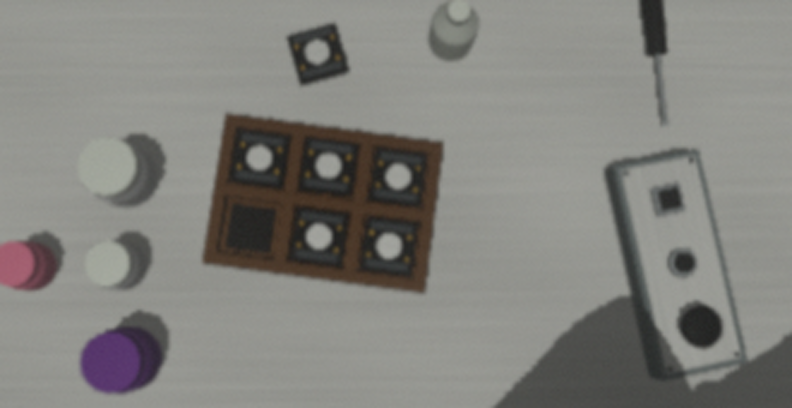

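View pics/scene0.png

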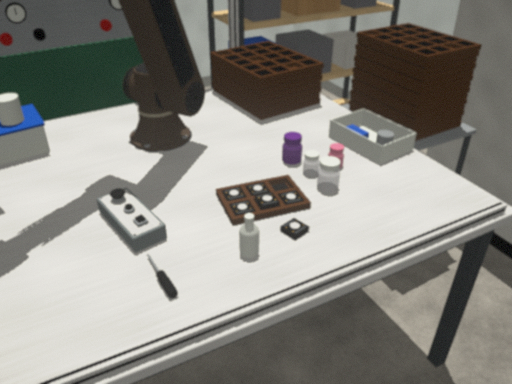

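The candidates, in crop pixels, are the carriers at (259,157), (328,165), (398,176), (319,236) and (388,245), plus the loose spare at (318,52). The middle far one, (328,165) in the crop and (226,189) in the top image, has its plate at z ≈ 0.034. The others are at about 0.022, so this is the unseated one. The mushroom is the big round cap at crop (700,325), world (0.428, -0.263). The round button at (683,262) and the square one at (669,198) stay untouched.

```bash
python3 -m pendant '[[[-1,-0.2,0.2,0,0,0,0],[-1,-0.31,0.32,0,0,0,0],[-1,-0.31,0.32,0,0,0,0],[-1,-0.31,0.32,0,0,0,0],[-1,-0.31,0.32,0,0,0,0],[-1,-0.31,0.32,0,0,0,0],[-1,-0.31,0.32,0,0,0,0],[-1,-0.31,0.32,0,0,0,0],[-1,-0.31,0.32,0,0,0,0],[-1,-0.31,0.32,0,0,0,0],[-1,-0.31,0.32,0,0,0,0],[-1,-0.31,0.32,0,0,0,0]]]' 20
python3 -m pendant '[[[-1,-0.31,0.32,0,0,0,0],[-1,-0.31,0.32,0,0,0,0],[-1,-0.31,0.32,0,0,0,0],[-1,-0.31,0.32,0,0,0,0],[-1,-0.31,0.32,0,0,0,0],[-1,-0.31,0.32,0,0,0,0],[-1,-0.31,0.32,0.1,0,0,0],[-1,-0.2,0.2,0.2,0,0,0],[-1,0,0,0.2,0,0,0],[-1,0,0,0,0,0,0],[-1,0,0,0,0,0,0]]]'
cat >> h.py <<'E'
from scipy.spatial.transform import Rotation as Ro
def togo(tgt):
    o=sensors.get_obs();q=o["tool_rot"];M=Ro.from_quat([q[1],q[2],q[3],q[0]]).as_matrix()
    print("t",o["time"],"tcp",np.round(o["eef_pos"],4),"open",round(o["opening"],3),"F",np.round(o["wrist_force"],2),"toolz",M[:,2].round(4))
    print("to go, tool units:",(M.T@(np.array(tgt)-o["eef_pos"])/0.1).round(4))
E
python3 - <<'E'
from h import *
togo([.605,.133,.06])
p=get_image("wrist");save(p,"pics/w1.png")
for s in spot_point("carrier_pad",p)[:4]: print(round(s["conf"],2),np.round(s["at"],1),world(p,s["at"]).round(4),world(p,s["at"],.038).round(4))
E
```

```text
time: 2.45
eef_pos: [0.4277, -0.1975, 0.2271]
tool_rot: [0.001, -0.131, 0.991, -0.0]
wrist_force: [1.4, 0.2, -0.4]
opening: 0.014
finger_force: 0.0
time: 3.55
eef_pos: [0.5928, 0.0975, 0.1768]
tool_rot: [-0.0, -0.131, 0.991, -0.0]
wrist_force: [-0.4, -0.5, 0.8]
opening: 0.003
finger_force: 0.0
t 3.55 tcp [0.5928 0.0975 0.1768] open 0.003 F [-0.36 -0.55  0.78] toolz [-6.e-04 -8.e-04 -1.e+00]
to go, tool units: [-0.2109  0.3122  1.1675]
0.88 [289.5 206.8] [0.6058 0.1341 0.0384] [0.6059 0.1341 0.038 ]
```

View pics/w1.png

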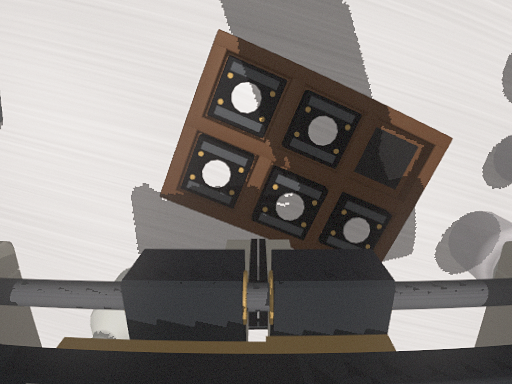

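The wrist view has the target pad at (290,206), in the middle of the row nearer the gripper and proud of its neighbours. It maps to (0.606, 0.134, 0.038), which agrees with the top view. I'll move above it, with the fingers shut.

```bash
python3 -m pendant '[[[-1,-0.11,0.16,0.2,0,0,0],[-1,-0.11,0.16,0.3,0,0,0],[-1,0,0,0.3,0,0,0],[-1,0,0,0.25,0,0,0],[-1,0,0,0.12,0,0,0],[-1,0,0,0,0,0,0],[-1,0,0,0,0,0,0]]]'
python3 - <<'E'
from h import *
togo([.6055,.1338,.038])
p=get_image("top");i=p["pixels"][150:260,170:290];cv2.imwrite("pics/t2.png",cv2.cvtColor(cv2.resize(i,None,fx=5,fy=5,interpolation=2),4))
E
```

```text
time: 4.35
eef_pos: [0.6068, 0.1344, 0.0611]
tool_rot: [0.001, -0.13, 0.991, 0.0]
wrist_force: [0.1, 0.8, 1.6]
opening: 0.006
finger_force: 0.0
t 4.35 tcp [0.6068 0.1344 0.0611] open 0.006 F [0.08 0.76 1.63] toolz [ 1.9e-03  6.0e-04 -1.0e+00]
to go, tool units: [ 0.0146 -0.0025  0.2313]
```

```bash
python3 -m pendant '[[[-1,0.01,0,0.1,0,0,0],[-1,0,0,0.08,0,0,0],[-1,0,0,0.03,0,0,0],[-1,0,0,0.03,0,0,0],[-1,0,0,0.02,0,0,0],[-1,0,0,0.02,0,0,0],[-1,0,0,0.02,0,0,0],[-1,0,0,0,0,0,0]]]'
```

```text
time: 5.2
eef_pos: [0.6051, 0.1342, 0.0294]
tool_rot: [0.0, -0.131, 0.991, 0.0]
wrist_force: [-1.0, -0.4, -1.1]
opening: 0.009
finger_force: 0.0
```

```bash
python3 -m pendant '[[[-1,0,0,0.01,0,0,0],[-1,0,0,0.01,0,0,0],[-1,0,0,0.01,0,0,0],[-1,0,0,0,0,0,0]]]'; python3 -m pendant '[[[-1,0,0,0.01,0,0,0],[-1,0,0,0,0,0,0]]]'
```

```text
time: 5.6
eef_pos: [0.6052, 0.1343, 0.0266]
tool_rot: [0.0, -0.131, 0.991, 0.0]
wrist_force: [0.7, 0.7, 0.8]
opening: 0.009
finger_force: 0.4
time: 5.8
eef_pos: [0.6053, 0.1344, 0.0263]
tool_rot: [0.0, -0.131, 0.991, 0.0]
wrist_force: [-1.3, -0.3, 6.6]
opening: 0.006
finger_force: 3.4
```

```bash
python3 -m pendant '[[[-1,0,0,0.008,0,0,0],[-1,0,0,0,0,0,0],[-1,0,0,0,0,0,0]]]'
```

```text
time: 6.1
eef_pos: [0.6053, 0.1343, 0.0262]
tool_rot: [0.001, -0.131, 0.991, 0.0]
wrist_force: [-4.0, -0.8, 13.1]
opening: 0.004
finger_force: 6.2
```

```bash
python3 -m pendant '[[[-1,0,0,-0.1,0,0,0],[-1,0,0,-0.3,0,0,0],[-1,0,0,-0.4,0,0,0],[-1,0,0,-0.4,0,0,0],[-1,0,0,-0.3,0,0,0],[-1,0.2,-0.25,0,0,0,0],[-1,0.3,-0.37,0,0,0,0],[-1,0.3,-0.37,0,0,0,0],[-1,0.3,-0.37,0,0,0,0],[-1,0.2,-0.25,0,0,0,0],[-1,0,0,0,0,0,0]]]'
python3 - <<'E'
from h import *
p=get_image("top");i=p["pixels"][150:260,170:290];cv2.imwrite("pics/t3.png",cv2.cvtColor(cv2.resize(i,None,fx=5,fy=5,interpolation=2),4))
P=lambda c:np.array([world(p,(u,v))[2] for u in range(c[0]-9,c[0]+10) for v in range(c[1]-9,c[1]+10)])
for c in((227,189),(198,186),(256,193),(223,219),(252,222)): print(c,np.percentile(P(c),[50,75,95]).round(4))
w=get_image("wrist");save(w,"pics/w3.png")
for k in("mushroom_top","round_top","square_top"):
  for s in spot_point(k,w)[:3]: print(k,round(s["conf"],2),np.round(s["at"],1),world(w,s["at"]).round(4))
togo([.428,-.263,.1])
E
```

```text
time: 7.2
eef_pos: [0.5189, -0.0578, 0.1752]
tool_rot: [-0.0, -0.129, 0.992, 0.0]
wrist_force: [0.3, 0.7, 0.7]
opening: 0.003
finger_force: 0.0
(227, 189) [0.0249 0.5745 0.5847]
(198, 186) [0.0227 0.0245 0.0275]
(256, 193) [0.5877 0.5932 0.5978]
(223, 219) [0.6003 0.6013 0.6026]
(252, 222) [0.6018 0.6033 0.6049]
mushroom_top 0.93 [19.7 17.6] [ 0.4279 -0.2655  0.0785]
round_top 0.83 [ 37.2 111.4] [ 0.4973 -0.2511  0.0672]
square_top 0.88 [ 43.5 193.1] [ 0.5672 -0.2395  0.0685]
t 7.45 tcp [ 0.5214 -0.0544  0.1748] open 0.001 F [0.02 0.7  0.47] toolz [ 2.e-04  1.e-04 -1.e+00]
to go, tool units: [ 1.4438 -1.7725  0.7479]
```

View pics/w3.png

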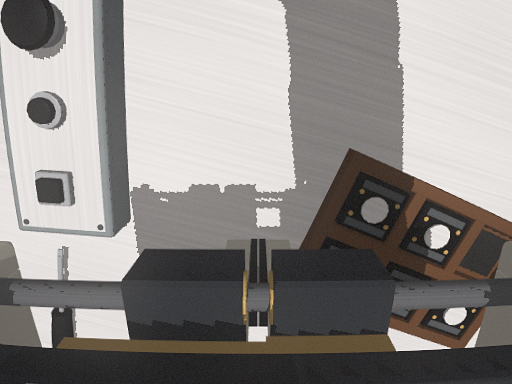

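View pics/t3.png

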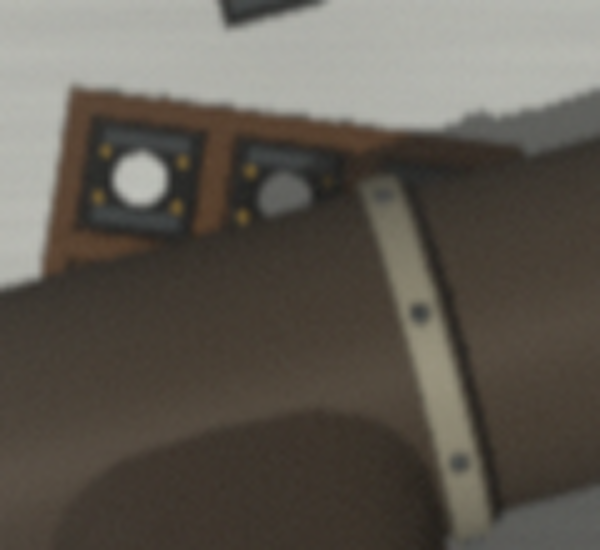

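The wrist view shows the mushroom at (28,20), the round button at (41,110) and the square one at (52,189). The arm hides the pressed carrier in the top view, so I'll check its height from the scene camera before reporting.

Run:
```python
from h import *
p=get_image("scene")
i=p["pixels"][160:250,205:325];cv2.imwrite("pics/s4.png",cv2.cvtColor(cv2.resize(i,None,fx=5,fy=5,interpolation=2),4))
P=np.array([world(p,(u,v)) for u in range(205,325) for v in range(160,250)])
ex=np.array([np.cos(-.13),np.sin(-.13)]);ey=np.array([.13,.99])
C=np.array([.6053,.1337])
for n,c in(("target",C),("left",C+.078*ey),("right",C-.078*ey),("near",C-.078*np.array([.99,-.13])*1),("near2",C-.078*np.array([.99,.13])*1)):
    d=np.linalg.norm(P[:,:2]-c,axis=1)
    print(n,c.round(3),"pad",(d<.012).sum(),np.median(P[d<.012,2]).round(4),"plate",np.median(P[(d>.017)&(d<.027),2]).round(4))
togo([.428,-.2645,.1])
```

```text
target [0.605 0.134] pad 32 0.0278 plate 0.0242
left [0.615 0.211] pad 30 0.0282 plate 0.0246
right [0.595 0.056] pad 32 0.0285 plate 0.0245
near [0.528 0.144] pad 29 0.0283 plate 0.0248
near2 [0.528 0.124] pad 27 0.0243 plate 0.0247
t 7.5 tcp [ 0.5214 -0.0543  0.1747] open 0.001 F [-0.45  0.42  0.48] toolz [-1.e-04  0.e+00 -1.e+00]
to go, tool units: [ 1.448  -1.7877  0.747 ]
```

View pics/s4.png

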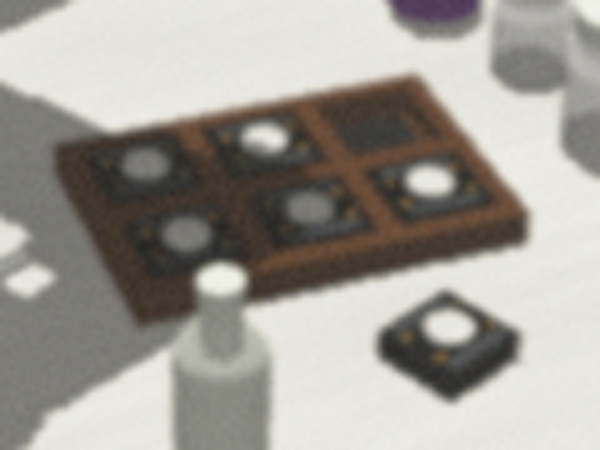

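The pressed carrier, at (310,208), is level with its neighbours: its plate reads 0.0242 against 0.0245–0.0248. Next is the mushroom.

```bash
python3 -m pendant '[[[-1,0.18,-0.22,0,0,0,0],[-1,0.3,-0.37,0,0,0,0],[-1,0.3,-0.37,0,0,0,0],[-1,0.3,-0.37,0,0,0,0],[-1,0.27,-0.33,0,0,0,0],[-1,0.1,-0.13,0.1,0,0,0],[-1,0,0,0.25,0,0,0],[-1,0,0,0.25,0,0,0],[-1,0,0,0.1,0,0,0],[-1,0,0,0,0,0,0],[-1,0,0,0,0,0,0]]]'
python3 - <<'E'
from h import *
togo([.428,-.2645,.079])
E
```

```text
time: 8.6
eef_pos: [0.4281, -0.2653, 0.1054]
tool_rot: [0.0, -0.131, 0.991, -0.0]
wrist_force: [0.9, 0.4, 0.4]
opening: 0.003
finger_force: 0.0
t 8.6 tcp [ 0.4281 -0.2653  0.1054] open 0.003 F [0.92 0.37 0.4 ] toolz [ 3.e-04 -4.e-04 -1.e+00]
to go, tool units: [-0.001   0.0081  0.2639]
```

```bash
python3 -m pendant '[[[-1,0,0,0.12,0,0,0],[-1,0,0,0.08,0,0,0],[-1,0,0,0.04,0,0,0],[-1,0,0,0.03,0,0,0],[-1,0,0,0.02,0,0,0],[-1,0,0,0.02,0,0,0],[-1,0,0,0,0,0,0],[-1,0,0,0,0,0,0]]]'; python3 -m pendant '[[[-1,0,0,0.01,0,0,0],[-1,0,0,0.005,0,0,0],[-1,0,0,0,0,0,0]]]'
```

```text
time: 9.4
eef_pos: [0.427, -0.2653, 0.0739]
tool_rot: [-0.0, -0.13, 0.991, 0.0]
wrist_force: [-2.1, 2.6, 4.0]
opening: 0.004
finger_force: 2.2
time: 9.7
eef_pos: [0.4272, -0.2655, 0.0731]
tool_rot: [0.0, -0.131, 0.991, -0.0]
wrist_force: [-5.5, 4.7, 13.1]
opening: 0.007
finger_force: 6.7
```

At 13 N (the spring needs only 5 N) and z = 0.073, the button is on its stop. I'll lift off and withdraw.

```bash
python3 -m pendant '[[[-1,0,0,0.003,0,0,0],[-1,0,0,0,0,0,0],[-1,0,0,-0.05,0,0,0],[-1,0,0,-0.2,0,0,0],[-1,0,0,-0.4,0,0,0],[-1,0,0,-0.4,0,0,0],[-1,0,0,-0.3,0,0,0],[-1,0.1,-0.3,0,0,0,0],[-1,0.1,-0.4,0,0,0,0],[-1,0.1,-0.4,0,0,0,0],[-1,0.1,-0.4,0,0,0,0],[-1,0,0,0,0,0,0]]]'; python3 -m pendant '[[[-1,0,0,0,0,0,0],[-1,0,0,0,0,0,0]]]'
python3 - <<'E'
from h import *
p=get_image("top");save(p,"pics/t5.png")
P=np.array([world(p,(u,v)) for u in range(160,420) for v in range(150,290)])
for n,c,R in(("target",(.605,.1337),.01),("left",(.615,.211),.01),("right",(.595,.056),.01),("mush",(.428,-.265),.01),("round",(.498,-.25),.008),("square",(.566,-.238),.008)):
    d=np.linalg.norm(P[:,:2]-c,axis=1);print(n,(d<R).sum(),np.median(P[d<R,2]).round(4) if (d<R).any() else None)
togo([.4,-.3,.2])
E
```

```text
time: 10.9
eef_pos: [0.4275, -0.4249, 0.206]
tool_rot: [-0.0, -0.129, 0.992, -0.0]
wrist_force: [-1.2, -0.4, -1.1]
opening: 0.009
finger_force: 0.0
time: 11.1
eef_pos: [0.4274, -0.4204, 0.2067]
tool_rot: [0.0, -0.13, 0.991, 0.0]
wrist_force: [0.1, -0.3, 0.2]
opening: 0.011
finger_force: 0.0
target 43 0.0256
left 43 0.0261
right 46 0.0259
mush 49 0.0793
round 32 0.068
square 27 0.0672
t 11.15 tcp [ 0.4275 -0.4201  0.207 ] open 0.007 F [-1.39  0.64 -0.3 ] toolz [ 3.e-04 -1.e-04 -1.e+00]
to go, tool units: [-0.0455  1.2314  0.07  ]
```

View pics/t5.png

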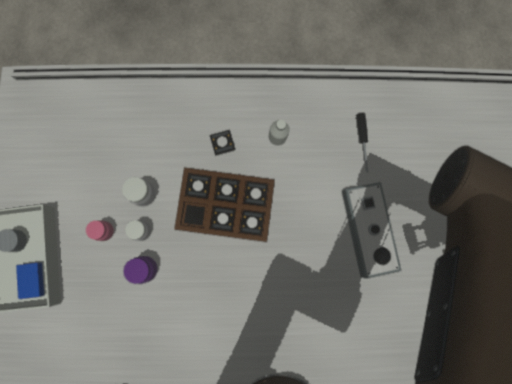

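The top view shows the carrier at (227,189) level with the others, the mushroom at (382,256) sprung back to 79 mm, and everything else undisturbed. The arm is clear.

```bash
python3 -c "
from rig import job
print(job.close_job())"
```

```text
the job is handed in; nothing more can be done
None
```

The proud carrier is pushed home and level with the others; the mushroom button was then pressed to its stop and sprang back, the arm withdrew touching nothing, and the job was handed in at about 11 s.

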